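# Set the lab wheel's stem to the top by its spokes

## Robot

A 6-joint arm with a two-finger parallel gripper is mounted at the origin on the work surface. World frame = base frame: x ahead of the robot, y to its left, z up, the work surface at z = 0. Lengths are in mm, angles in rad, forces in N, time in s.
With the tool pointing down it reaches from about 350 to 975 mm from the base axis. Payload 7.1 kg.
Tool frame: the origin (TCP) lies between the finger pads; the fingertips stand 22 mm ahead of it and the grasp point (between the pads) lies 3 mm ahead of it (tip_extent is the distance from the TCP to the fingertips, in mm); z points along the fingers, y is the line along which they close (so a half turn about z gives the same grasp; the last joint's range is limited). The gripper opens to 88 mm and grips with 3 to 60 N. Pads are 20 mm wide; open, the fingers measure 115 mm over their backs; the gripper's body (75 mm by 178 mm) begins 61 mm behind the grasp point.
Start: joints at [-1.234, 0.423, 1.63, -0, 1.089, -0.019], TCP at [217.729, -585.832, 244.675] pointing down, gripper open.
Joint ranges: [-3, 3], [-0.9, 2.11], [0.09, 2.58], [-1.31, 4.45], [0.11, 2.69], [-2.54, 2.54]. Speed limits (rad/s): [2.39, 2.39, 3.01, 3.14, 3.14, 3.14].

## Interface

Orientations are given as a 3x3 rotation matrix whose columns are the frame's x, y, z axes.
In Python, from cell import sense, camera, camera_info, job_done, tip_extent gives the robot as it stands.
- The arm moves only by the shell command python3 -m jog 'ROWS' [FORCE]. ROWS is JSON, a list of rows, each an object with "travel": the shift along the tool's x, y, z in mm, a list of three; "rotation": the turn, a rotation vector about the tool's x, y, z in rad, a list of three; "claw": the opening, from 0 (shut) to 1 (fully open). In form: [{"travel": [tx, ty, tz], "rotation": [rx, ry, rz], "claw": claw}, ...]. A call has 1 to 10 rows; each row is the pose to reach, as a shift and turn from the pose commanded when the call began, along the tool's axes at that moment; what a row does not reach only later rows make up. A row lasts 1/10 s, in which the tool goes at most 50 mm and 8.59 degrees, less where a joint would pass 70% of its speed; a pose out of reach is approached as far as the arm can. A call with a gripper value outside its range is refused whole. The fingers move at their own pace and stop on an object; FORCE is the grip in N (left out, the last holds). Time passes only in rows, so rows that repeat a pose let the fingers close. It gives the time, the measured TCP pose, the force, the opening and the grip force at its end, in the units of the state.
- sense(): the state, without advancing time (a new reading comes with each control period).
- camera(name): name is "side" or "top"; returns the picture (420x560x3 uint8, blue, green, red); there is no depth.
- camera_info(name): a dict with "fx", "fy", "cx", "cy" (pixels), "camera_from_world" (4x4, takes a point from world to camera coordinates). Camera axes: x right, y down, z forward; pixel columns grow to the right and rows downward; lengths in mm; the calibration is good to about 2 mm. A picture is of the moment at which its call begins. camera_info takes no time and is no camera call.
- job_done(): hands the job in; it is judged then, once.
The state is a dict: "time_s": time; "joints": joint angles; "qvel": joint speeds; "tau": joint torques, N m; "tool_pos": TCP position; "eef_rot": TCP orientation; "force": force on the tool from outside, world axes, zero at the start; "ft_torque": the same for the moment, N m; "grip_width": finger opening in mm; "grip_force": force on a finger pad.
Only numpy, scipy, OpenCV 4.12 (cv2) and the standard library are available. Lean on these libraries where they do the work, as an engineer would, in place of code of your own. Each camera call takes 0.05 s, during which the arm holds its last target. There are 200 camera calls.

## Task

Ready the rotation apparatus for its next run: with the fingertips, push the wheel round by its spokes, going on to another spoke whenever one passes out of reach behind the clear guard, until the stem on the rim points straight up, in front of the fixed pointer rod, and the wheel stands still. Nothing is to be picked up: do not touch the stem, do not lift or shove the stand, and leave the other things on the bench where they are.

Things in the scene. Friction and masses are not known exactly. Their poses are not given: they have to be found in the camera images.
- wheel (a joint): turn of the wheel on its level axle, rad. 0 (and every full turn, 6.283) = stem straight up; grows as the wheel turns clockwise seen from the robot's side (stem leaning to the hub point's -y). Turns freely both ways for more than a turn, is balanced, has bearing friction of about 0.12 N m, and stops within a few degrees when no longer pushed.
- hub (a point): centre of the wheel, on its axle, in the plane of the spokes, 180 mm above the bench; fixed to the stand. Its x axis is the level axle and points away from the robot's side, y to the left seen from there, z up. The wheel's open face looks to -x. The hub is 44 mm across and stands 18 mm out in front of the spokes' plane. The wheel is dished: the rim's plane lies 30 mm behind the spokes' plane.
- spokes: the wheel's five round steel spokes, 10 mm thick, 72 degrees apart, one in line with the stem; straight and free from 22 to 90 mm from the axle, then bending back to the rim. Origin on the axle in the rim's plane, 30 mm behind the hub point; turns with the wheel, z towards the stem, x along the axle. Aluminium rim: 250 mm outside, 226 mm inside diameter, 14 mm wide.
- stem: the one short dark rubber stem, 16 mm thick with a 20 mm cap, standing radially outward on the outside of the rim, from 125 to 157 mm from the axle. In the rim's plane. Origin on the axle in that plane; its z axis points out along the stem. Delicate: not to be touched.
- stem_tip (a point): outer end of the stem, 157 mm from the axle
- stand: loose 5 kg stand that carries the wheel: grey base 200 x 280 x 14 mm (from 80 mm in front of its origin to 120 mm behind it), origin on the bench; the spokes' plane lies 20 mm in front of the origin, the rim's plane 10 mm behind it. Behind the wheel a bearing block 50 x 50 mm and two sloping legs begin 27 mm and 47 mm behind the rim's plane.
- guard_top (a point): middle of the top edge of the stand's clear guard sheet, 148 mm above the bench; the sheet is 270 mm wide, 4 mm thick, stands upright 36 mm in front of the spokes' plane (its two posts reach 152 mm) and covers the lower part of the wheel, so that spokes are reached only above it
- pointer_top (a point): top end of the stand's fixed upright pointer rod, 6 mm thick, 348 mm above the bench, 45 mm behind the rim's plane and straight above the axle
- weight_a: brass slotted-style laboratory weight, 50 mm across, 54 mm tall with its knob, standing in front of the stand; bystander, origin under its centre
- weight_b: smaller brass weight, 40 mm across, 48 mm tall, in front of the stand; bystander, origin under its centre
- multimeter: grey multimeter lying flat, 180 x 90 x 45 mm, bystander, origin under its centre
- calculator: blue calculator lying flat, 150 x 78 x 18 mm, bystander, origin under its centre
- beaker: empty glass beaker, 70 mm across, 95 mm tall, bystander, origin under its centre
- stopwatch: round stopwatch lying flat, 56 mm across, 14 mm thick, bystander, origin under its centre

How it is judged (in metres and radians):
On the way, in this order (a step that is already met when the one before it is completed fails the run):
1. the fingers push on a spoke and the wheel has turned by at least about 25 degrees (contact force between the fingers and spokes above 0.2 N and distance of stem_tip from where it was at the start of the episode above 0.065 m), for 0.05 s.
2. the stem is brought to the top while the fingers push on a spoke (contact force between the fingers and spokes above 0.2 N and angle between stem's own z axis and vertical below 0.3 rad), for 0.05 s.
At the end, for the whole second after the job is handed in: The stem points straight up within 0.08 rad (4.6 degrees), the wheel is at rest, the stand is upright within 20 mm of where it stood, and every other thing is within 30 mm of where it was (angle between stem's own z axis and vertical below 0.08 rad and velocity of joint wheel between -0.03 and 0.03 rad/s and distance of stand from where it was at the start of the episode below 0.02 m and angle between stand's own z axis and vertical below 0.05 rad and distance of each of weight_a, weight_b, multimeter, calculator, beaker, stopwatch from where it was at the start of the episode below 0.03 m); the robot touches nothing.
It fails at once if the delicate stem is touched (over 0.5 N) (contact force between any of the fingers, the arm and stem above 0.5 N).
It fails at once if the stand is lifted, tipped (over 0.1 rad) or shoved (over 25 mm) (height (world z) of stand above 0.01 m or angle between stand's own z axis and vertical above 0.1 rad or distance of stand from where it was at the start of the episode above 0.025 m).
It fails at once if a bystander is lifted or pushed away (over 30 mm) (distance of any of weight_a, weight_b, multimeter, calculator, beaker, stopwatch from where it was at the start of the episode above 0.03 m).
It also fails if it takes over 51 s, if anything falls off the work surface, if the arm or the gripper's body presses on something with over 40 N, if the wrist force passes 120 N, or if a joint passes its speed limit or range.

## Working session

There is one attempt and no reset: what is moved stays moved. The work goes in short steps, Python scripts to look and compute and a shell command to move; the robot and the scene stay as the last step left them, time stands still between calls to the robot, and variables do not carry over. Pictures are saved under pics/ and viewed, at most 10 in all, crops included, and the job is handed in when it is done.

```bash
mkdir -p pics
python3 - <<'E'
from cell import *
import cv2,numpy as np
for n in("side","top"):
    cv2.imwrite(f"pics/{n}0.png",camera(n)); i=camera_info(n); print(n,i["fx"],i["cx"],i["cy"]); print(np.round(i["camera_from_world"],3))
s=sense();print(s["time_s"],s["tool_pos"],np.round(s["eef_rot"],3),s["grip_width"])
E
ls
```

```text
side 461.0309023689649 285.6985772745558 215.28905150697452
[[-9.220000e-01 -3.860000e-01  1.400000e-02  4.448570e+02]
 [-1.910000e-01  4.250000e-01 -8.850000e-01  2.835130e+02]
 [ 3.360000e-01 -8.190000e-01 -4.660000e-01  1.051932e+03]
 [ 0.000000e+00  0.000000e+00  0.000000e+00  1.000000e+00]]
top 387.38477422577427 279.67906049027243 206.25420952081788
[[ 2.700000e-02 -1.000000e+00  7.000000e-03  3.839000e+00]
 [-9.870000e-01 -2.800000e-02 -1.550000e-01  4.878720e+02]
 [ 1.550000e-01 -3.000000e-03 -9.880000e-01  1.139429e+03]
 [ 0.000000e+00  0.000000e+00  0.000000e+00  1.000000e+00]]
0.1 [ 217.56808684 -585.41015557  243.98612836] [[ 0.937  0.348 -0.   ]
 [ 0.348 -0.937  0.001]
 [-0.    -0.001 -1.   ]] 87.79812108855181
pics
```

View pics/side0.png

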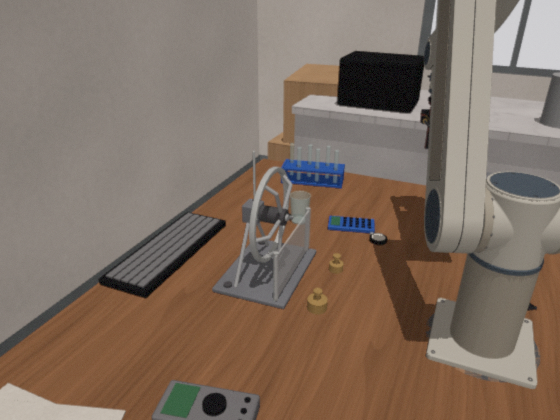

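View pics/top0.png

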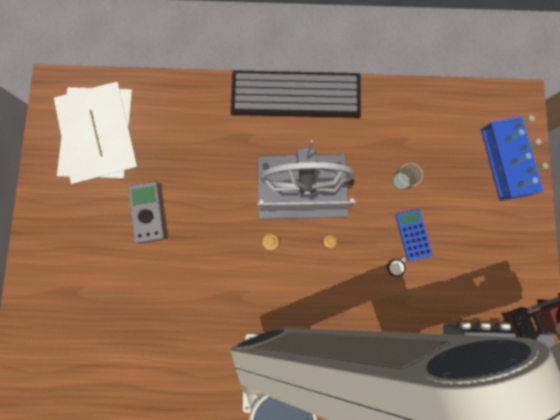

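The side view shows the stand at about (270,235), with the wheel nearly edge-on. In the top view the stand is at about (303,187), pointer top (311,143), and guard posts (262,203) and (351,201). I'll zoom in on the wheel.

```bash
cat > h.py <<'E'
import numpy as np,cv2
from cell import *
def ray(n,u,v):
    i=camera_info(n);T=np.array(i["camera_from_world"]);R,t=T[:3,:3],T[:3,3]
    d=R.T@np.array([(u-i["cx"])/i["fx"],(v-i["cy"])/i["fy"],1]);return -R.T@t,d
def onz(n,u,v,z):
    o,d=ray(n,u,v);return o+d*(z-o[2])/d[2]
def onx(n,u,v,p,nrm):
    o,d=ray(n,u,v);nrm=np.array(nrm);return o+d*((np.array(p)-o)@nrm)/(d@nrm)
def tri(u1,v1,u2,v2):
    o1,d1=ray("side",u1,v1);o2,d2=ray("top",u2,v2)
    s=np.linalg.lstsq(np.c_[d1,-d2],o2-o1,rcond=None)[0];a,b=o1+s[0]*d1,o2+s[1]*d2
    return (a+b)/2,np.linalg.norm(a-b)
def pix(n,P):
    i=camera_info(n);T=np.array(i["camera_from_world"]);P=np.atleast_2d(P)@T[:3,:3].T+T[:3,3]
    return np.c_[P[:,0]/P[:,2]*i["fx"]+i["cx"],P[:,1]/P[:,2]*i["fy"]+i["cy"]]
E
python3 - <<'E'
from h import *
a=cv2.imread("pics/side0.png")[140:300,210:330];b=cv2.imread("pics/top0.png")[135:225,250:360]
a=cv2.resize(a,None,fx=3.6,fy=3.6,interpolation=2);b=cv2.resize(b,None,fx=3.3,fy=3.3,interpolation=2)
o=np.zeros((576,432+363,3),np.uint8);o[:,:432]=a;o[:b.shape[0],432:]=b
cv2.imwrite("pics/z0.png",o)
for q in[(258,157),(347,155),(349,216),(259,218)]:print(onz("top",*q,14).round())
for q in[(262,203),(351,201)]:print(onz("top",*q,152).round())
print(onz("top",311,143,348).round())
E
```

```text
[647.  90.  14.]
[ 662. -192.   14.]
[ 467. -198.   14.]
[453.  80.  14.]
[477.  66. 152.]
[ 490. -178.  152.]
[587. -50. 348.]
```

View pics/z0.png

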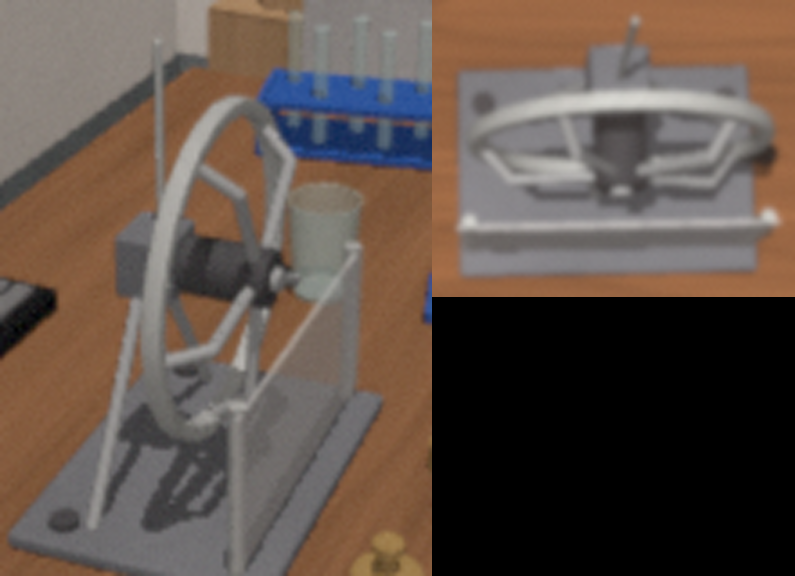

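The zoom shows bends of spokes in the side view at about (277,194), (291,184) and (268,237). The dark stem is at the wheel's right (-y) in the top view, about (351,181). Next I'll compute the frame and the wheel angle.

```bash
cat >> h.py <<'E'
yaw=0.054
X=np.array([np.cos(yaw),np.sin(yaw),0]);Y=np.array([-np.sin(yaw),np.cos(yaw),0]);Z=np.array([0,0,1.])
O=np.array([537,-54,0.]);H=O-20*X+180*Z
def ang(n,u,v,dx=0): # angle of a pixel in hub plane shifted dx; wheel sign: leaning -y positive
    p=onx(n,u,v,H+dx*X,X)-H;return np.degrees(np.arctan2(-p@Y,p[2])).round(1),np.hypot(p@Y,p[2]).round(1)
E
python3 - <<'E'
from h import *
for q in[(240,195),(290,158),(210,350)]:print("side",ang("side",210+q[0]/3.6,140+q[1]/3.6))
for q in[(712,180),(706,158),(512,180)]:print("top",ang("top",250+(q[0]-432)/3.3,135+q[1]/3.3))
print("stem",ang("top",351,181,30))
# rim silhouettes
print(ang("side",210+238/3.6,140+97/3.6,30),ang("side",210+205/3.6,140+438/3.6,30))
print(pix("side",[H,O+55*X+348*Z,O-56*X+152*Z+133*Y,O-56*X+152*Z-133*Y]),pix("top",[H,O+55*X+348*Z]))
E
```

```text
side (np.float64(-28.2), np.float64(92.4))
side (np.float64(42.1), np.float64(88.9))
side (np.float64(-94.9), np.float64(99.7))
top (np.float64(111.4), np.float64(84.8))
top (np.float64(47.0), np.float64(83.8))
top (np.float64(-96.2), np.float64(89.4))
stem (np.float64(115.4), np.float64(145.6))
(np.float64(14.8), np.float64(123.5)) (np.float64(-164.6), np.float64(130.3))
[[282.50459061 216.09038746]
 [254.47599857 150.38235357]
 [277.40274649 254.04999056]
 [310.51041678 206.46117185]] [[307.25401733 188.00467873]
 [311.67206097 141.13108839]]
```

The wheel stands at about +116° (stem at right, slightly below level), with the other spokes at 44, -28, -100 and 188°. One push on the +44° spoke should do it, taking it over the top to -72° with shut fingers tilted 45°. Staging pose first.

```bash
cat >> h.py <<'E'
from scipy.spatial.transform import Rotation as Ro
def Rt(deg):
    t=np.radians(deg);z=X*np.sin(t)-Z*np.cos(t);y=-Y;return np.c_[np.cross(y,z),y,z]
def go(h,deg=None):
    s=sense();R=np.array(s["eef_rot"]);G=R if deg is None else Rt(deg)
    P=H+h[0]*X+h[1]*Y+h[2]*Z
    print("travel",(R.T@(P-s["tool_pos"])).round(1),"rot",Ro.from_matrix(R.T@G).as_rotvec().round(3))
def st():
    s=sense();d=np.array(s["tool_pos"])-H;print("t",s["time_s"],"hub",(d@X).round(1),(d@Y).round(1),d[2].round(1),"z",np.array(s["eef_rot"])[:,2].round(3),"F",np.round(s["force"],1),"q",np.round(s["joints"],2))
E
python3 -c "
from h import *
st();go((-120,-74,120),45)"
```

```text
t 0.1 hub -327.6 -513.4 64.0 z [-0.     0.001 -1.   ] F [-1.  -0.1 -0.2] q [-1.23  0.42  1.63 -0.    1.09 -0.02]
travel [ 328.9 -357.9  -55.5] rot [-0.12   0.78   0.286]
```

```bash
python3 -m jog '[{"travel":[60,-65,-55],"rotation":[0,0,0],"claw":0},{"travel":[330,-358,-55],"rotation":[-0.12,0.78,0.286],"claw":0},{"travel":[330,-358,-55],"rotation":[-0.12,0.78,0.286],"claw":0},{"travel":[330,-358,-55],"rotation":[-0.12,0.78,0.286],"claw":0},{"travel":[330,-358,-55],"rotation":[-0.12,0.78,0.286],"claw":0},{"travel":[330,-358,-55],"rotation":[-0.12,0.78,0.286],"claw":0},{"travel":[330,-358,-55],"rotation":[-0.12,0.78,0.286],"claw":0},{"travel":[330,-358,-55],"rotation":[-0.12,0.78,0.286],"claw":0},{"travel":[330,-358,-55],"rotation":[-0.12,0.78,0.286],"claw":0},{"travel":[330,-358,-55],"rotation":[-0.12,0.78,0.286],"claw":0}]' 20
python3 -c "
from h import *
st();go((-120,-74,120),45)"
```

```text
time_s: 1.1
tool_pos: [402.0, -133.8, 299.7]
eef_rot: [[0.705, 0.052, 0.707], [0.037, -0.999, 0.036], [0.708, 0.001, -0.706]]
force: [1.7, -0.3, -0.0]
grip_width: 11.3
grip_force: 0.0
t 1.1 hub -119.1 -72.4 119.7 z [ 0.707  0.036 -0.706] F [ 1.7 -0.3 -0. ] q [-0.68 -0.15  2.4   1.15  0.54 -0.08]
travel [-0.4  1.6 -0.8] rot [ 0.002 -0.001 -0.001]
```

```bash
python3 -c "
from h import *
go((-45,-76,64));go((0,-76,19))"
```

```text
travel [12.9  3.4 91.8] rot [0. 0. 0.]
travel [ 12.8   3.3 155.5] rot [0. 0. 0.]
```

```bash
python3 -m jog '[{"travel":[13,3,45],"rotation":[0,0,0],"claw":0},{"travel":[13,3,92],"rotation":[0,0,0],"claw":0},{"travel":[13,3,92],"rotation":[0,0,0],"claw":0}]'
python3 - <<'E'
from h import *
st();go((0,-76,19))
a=camera("side")[120:300,190:370];b=camera("top")[130:260,200:400]
o=np.zeros((540,790,3),np.uint8);o[:468,:468]=cv2.resize(a,(468,468),interpolation=2);o[:208,470:790]=cv2.resize(b,(320,208),interpolation=2)
cv2.imwrite("pics/z1.png",o)
E
```

```text
time_s: 1.4
tool_pos: [478.3, -133.3, 242.7]
eef_rot: [[0.706, 0.056, 0.706], [0.04, -0.998, 0.039], [0.707, 0.001, -0.707]]
force: [-0.2, -0.4, 0.5]
grip_width: 0.1
grip_force: 0.0
t 1.4 hub -42.9 -76.0 62.7 z [ 0.706  0.039 -0.707] F [-0.2 -0.4  0.5] q [-0.52  0.12  2.34  1.61  0.4  -0.48]
travel [-0.5 -0.  61.2] rot [0. 0. 0.]
```

View pics/z1.png

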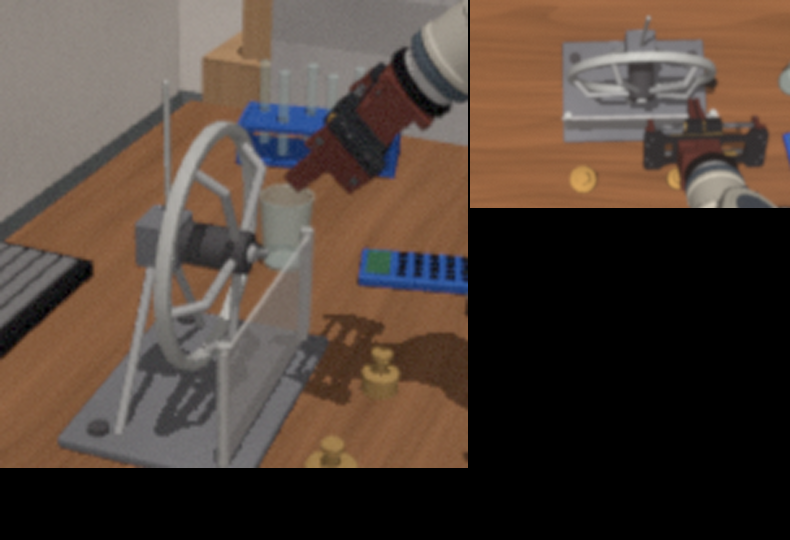

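The picture shows the shut fingertips at (300,180) in the enlarged side view, in front of the wheel's right part and above the guard. Going in.

```bash
python3 -m jog '[{"travel":[0,0,30],"rotation":[0,0,0],"claw":0},{"travel":[-1,0,61],"rotation":[0,0,0],"claw":0},{"travel":[-1,0,61],"rotation":[0,0,0],"claw":0}]'
python3 - <<'E'
from h import *
st()
R=np.array(sense()["eef_rot"]);p=np.array(sense()["tool_pos"])
for a in range(70,-61,-5):
    r=np.radians(a);P=H-76*np.sin(r)*Y+76*np.cos(r)*Z;print(a,(R.T@(P-p)).round(0))
E
```

```text
time_s: 1.8
tool_pos: [519.6, -132.2, 198.3]
eef_rot: [[0.707, 0.053, 0.705], [0.037, -0.999, 0.038], [0.706, -0.001, -0.708]]
force: [-0.0, -0.2, 1.0]
grip_width: 0.2
grip_force: 0.0
t 1.8 hub -1.6 -77.2 18.3 z [ 0.705  0.038 -0.708] F [-0.  -0.2  1. ] q [-0.46  0.28  2.3   1.97  0.38 -0.8 ]
70 [ 7. -6. -4.]
65 [11. -8. -9.]
60 [ 15. -11. -13.]
55 [ 19. -15. -17.]
50 [ 23. -19. -21.]
45 [ 26. -23. -24.]
40 [ 29. -28. -27.]
35 [ 32. -34. -30.]
30 [ 35. -39. -33.]
25 [ 37. -45. -35.]
20 [ 39. -51. -36.]
15 [ 40. -58. -38.]
10 [ 41. -64. -39.]
5 [ 42. -71. -40.]
0 [ 42. -77. -40.]
-5 [ 42. -84. -40.]
-10 [ 41. -90. -39.]
-15 [ 40. -97. -38.]
-20 [  38. -103.  -37.]
-25 [  37. -109.  -35.]
-30 [  35. -115.  -33.]
-35 [  32. -121.  -30.]
-40 [  29. -126.  -27.]
-45 [  26. -131.  -24.]
-50 [  23. -135.  -21.]
-55 [  19. -139.  -17.]
-60 [  15. -143.  -13.]
```

```bash
python3 -m jog '[{"travel":[7,-6,-4],"rotation":[0,0,0],"claw":0},{"travel":[11,-8,-9],"rotation":[0,0,0],"claw":0},{"travel":[15,-11,-13],"rotation":[0,0,0],"claw":0},{"travel":[19,-15,-17],"rotation":[0,0,0],"claw":0},{"travel":[23,-19,-21],"rotation":[0,0,0],"claw":0},{"travel":[26,-23,-24],"rotation":[0,0,0],"claw":0},{"travel":[29,-28,-27],"rotation":[0,0,0],"claw":0},{"travel":[32,-34,-30],"rotation":[0,0,0],"claw":0},{"travel":[35,-39,-33],"rotation":[0,0,0],"claw":0},{"travel":[37,-45,-35],"rotation":[0,0,0],"claw":0}]'
python3 - <<'E'
from h import *
st()
a=camera("side")[120:300,190:370];b=camera("top")[130:260,200:400]
o=np.zeros((540,790,3),np.uint8);o[:468,:468]=cv2.resize(a,(468,468),interpolation=2);o[:208,470:790]=cv2.resize(b,(320,208),interpolation=2)
cv2.imwrite("pics/z2.png",o)
R=np.array(sense()["eef_rot"]);p=np.array(sense()["tool_pos"])
for a in range(20,-61,-5):
    r=np.radians(a);P=H-76*np.sin(r)*Y+76*np.cos(r)*Z;print(a,(R.T@(P-p)).round(0))
E
```

```text
time_s: 2.8
tool_pos: [516.7, -87.6, 251.9]
eef_rot: [[0.705, 0.052, 0.707], [0.038, -0.999, 0.035], [0.708, 0.002, -0.706]]
force: [-1.3, -2.1, -2.8]
grip_width: 0.7
grip_force: 1.1
t 2.8 hub -2.1 -32.4 71.9 z [ 0.707  0.035 -0.706] F [-1.3 -2.1 -2.8] q [-0.34  0.12  2.3   1.68  0.27 -0.4 ]
20 [ 0. -6.  1.]
15 [  2. -12.  -0.]
10 [  3. -19.  -1.]
5 [  3. -25.  -2.]
0 [  4. -32.  -2.]
-5 [  3. -38.  -2.]
-10 [  3. -45.  -1.]
-15 [  2. -51.  -0.]
-20 [  0. -58.   1.]
-25 [ -1. -64.   3.]
-30 [ -4. -70.   5.]
-35 [ -6. -75.   8.]
-40 [ -9. -81.  11.]
-45 [-12. -86.  14.]
-50 [-16. -90.  17.]
-55 [-19. -94.  21.]
-60 [-23. -98.  25.]
```

View pics/z2.png

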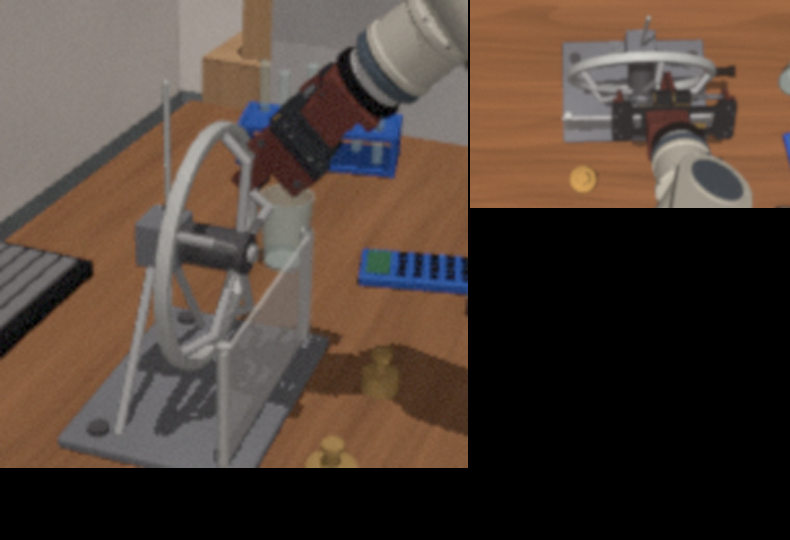

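The wheel is turning: the stem now shows at (727,71) in the top view crop, about level at the right, and the stand hasn't moved. Pushing on.

```bash
python3 -m jog '[{"travel":[0,-6,1],"rotation":[0,0,0],"claw":0},{"travel":[2,-12,0],"rotation":[0,0,0],"claw":0},{"travel":[3,-19,-1],"rotation":[0,0,0],"claw":0},{"travel":[3,-25,-2],"rotation":[0,0,0],"claw":0},{"travel":[4,-32,-2],"rotation":[0,0,0],"claw":0},{"travel":[3,-38,-2],"rotation":[0,0,0],"claw":0},{"travel":[3,-45,-1],"rotation":[0,0,0],"claw":0},{"travel":[2,-51,0],"rotation":[0,0,0],"claw":0},{"travel":[0,-58,1],"rotation":[0,0,0],"claw":0},{"travel":[-1,-64,3],"rotation":[0,0,0],"claw":0}]'
python3 - <<'E'
from h import *
st()
a=camera("side")[120:300,190:370];b=camera("top")[130:260,200:400]
o=np.zeros((540,790,3),np.uint8);o[:468,:468]=cv2.resize(a,(468,468),interpolation=2);o[:208,470:790]=cv2.resize(b,(320,208),interpolation=2)
cv2.imwrite("pics/z3.png",o)
R=np.array(sense()["eef_rot"]);p=np.array(sense()["tool_pos"])
for a in range(-25,-61,-5):
    r=np.radians(a);P=H-76*np.sin(r)*Y+76*np.cos(r)*Z;print(a,(R.T@(P-p)).round(0))
E
```

```text
time_s: 3.9
tool_pos: [516.6, -22.5, 248.5]
eef_rot: [[0.705, 0.054, 0.707], [0.039, -0.999, 0.037], [0.708, 0.001, -0.706]]
force: [1.7, -3.0, 0.3]
grip_width: 0.3
grip_force: 1.4
t 3.9 hub 1.4 32.6 68.5 z [ 0.707  0.037 -0.706] F [ 1.7 -3.   0.3] q [-0.14  0.11  2.33  2.08  0.16 -0.65]
-25 [-0.  1. -1.]
-30 [-2. -5.  1.]
-35 [ -5. -10.   3.]
-40 [ -8. -16.   6.]
-45 [-11. -21.   9.]
-50 [-14. -25.  13.]
-55 [-18. -29.  17.]
-60 [-22. -33.  21.]
```

View pics/z3.png

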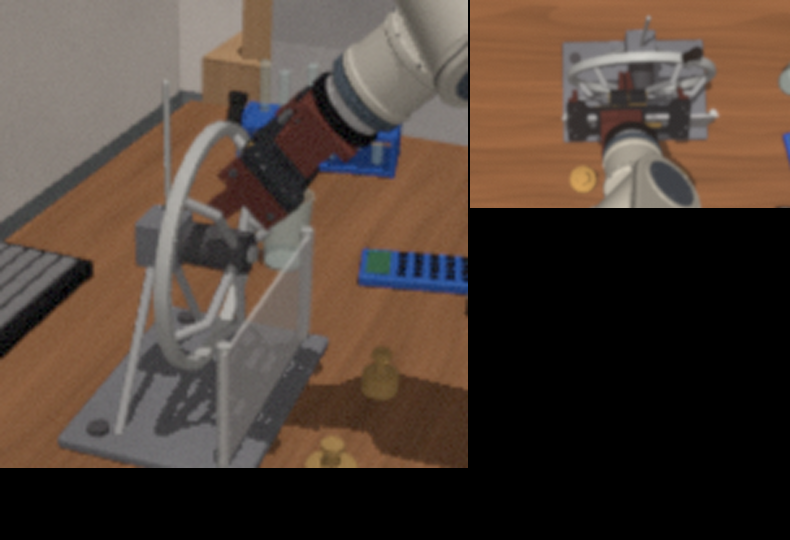

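The stem's cap is at about (238,105) in the enlarged side view and (692,55) in the top one, still right of the top. Working out its angle.

```bash
cat >> h.py <<'E'
def stem(name):
    a=camera("side");b=camera("top");cv2.imwrite(f"pics/{name}s.png",a);cv2.imwrite(f"pics/{name}t.png",b)
    # predicted stem pixels per angle: print darkness along the stem's swept ring (rim plane, r 135..157)
    out=[]
    for t in range(-30,61,2):
        r=np.radians(t);P=[H+30*X+q*(-np.sin(r)*Y+np.cos(r)*Z) for q in (132,139,146,153)]
        v=[]
        for n,im in(("side",a),("top",b)):
            g=cv2.GaussianBlur(cv2.cvtColor(im,6),(3,3),0);u=pix(n,P).round().astype(int);v.append(int(g[u[:,1],u[:,0]].mean()))
        out.append((t,*v))
    print(*out)
E
python3 - <<'E'
from h import *
print(ang("side",281.5,160.4,30),ang("top",338.8,164.4,30));stem("p3")
E
```

```text
(np.float64(30.0), np.float64(142.0)) (np.float64(28.1), np.float64(141.8))
(-30, 140, 169) (-28, 139, 170) (-26, 131, 171) (-24, 130, 174) (-22, 128, 179) (-20, 124, 180) (-18, 123, 177) (-16, 124, 180) (-14, 120, 180) (-12, 114, 183) (-10, 115, 184) (-8, 114, 187) (-6, 111, 188) (-4, 106, 189) (-2, 104, 191) (0, 107, 189) (2, 102, 184) (4, 99, 179) (6, 99, 176) (8, 100, 175) (10, 97, 176) (12, 87, 175) (14, 78, 171) (16, 61, 167) (18, 50, 154) (20, 40, 129) (22, 36, 85) (24, 35, 51) (26, 31, 42) (28, 31, 43) (30, 31, 46) (32, 34, 58) (34, 43, 79) (36, 54, 92) (38, 65, 108) (40, 74, 117) (42, 76, 117) (44, 75, 118) (46, 76, 117) (48, 74, 112) (50, 73, 111) (52, 69, 110) (54, 67, 108) (56, 64, 108) (58, 57, 108) (60, 49, 107)
```

The stem is at +28°. I'll take it to about 8° more slowly, easing the tilt a little since joint 5 is near its limit.

```bash
python3 -m jog '[{"travel":[-1,-3,0],"rotation":[0,-0.03,0],"claw":0},{"travel":[-2,-5,1],"rotation":[0,-0.06,0],"claw":0},{"travel":[-3,-8,2],"rotation":[0,-0.09,0],"claw":0},{"travel":[-5,-10,3],"rotation":[0,-0.12,0],"claw":0},{"travel":[-6,-13,5],"rotation":[0,-0.15,0],"claw":0},{"travel":[-8,-16,6],"rotation":[0,-0.15,0],"claw":0},{"travel":[-10,-19,8],"rotation":[0,-0.15,0],"claw":0},{"travel":[-11,-21,9],"rotation":[0,-0.15,0],"claw":0}]'
python3 - <<'E'
from h import *
st();stem("p4")
R=np.array(sense()["eef_rot"]);p=np.array(sense()["tool_pos"])
for a in range(-44,-61,-2):
    r=np.radians(a);P=H-76*np.sin(r)*Y+76*np.cos(r)*Z;print(a,(R.T@(P-p)).round(1))
E
```

```text
time_s: 4.9
tool_pos: [515.8, -2.9, 235.6]
eef_rot: [[0.801, 0.052, 0.597], [0.044, -0.999, 0.029], [0.598, 0.003, -0.802]]
force: [5.5, -2.8, 1.4]
grip_width: 0.1
grip_force: 2.3
t 4.9 hub 1.6 52.2 55.6 z [ 0.597  0.029 -0.802] F [ 5.5 -2.8  1.4] q [-0.07  0.12  2.26  0.52  0.14  0.96]
(-30, 136, 168) (-28, 137, 170) (-26, 132, 171) (-24, 130, 175) (-22, 127, 181) (-20, 124, 183) (-18, 122, 180) (-16, 122, 182) (-14, 119, 181) (-12, 112, 183) (-10, 111, 183) (-8, 105, 186) (-6, 99, 187) (-4, 73, 186) (-2, 42, 186) (0, 32, 183) (2, 27, 136) (4, 26, 64) (6, 25, 45) (8, 27, 49) (10, 29, 79) (12, 42, 129) (14, 56, 159) (16, 74, 167) (18, 85, 162) (20, 95, 158) (22, 97, 156) (24, 97, 152) (26, 97, 144) (28, 97, 143) (30, 96, 141) (32, 96, 139) (34, 94, 133) (36, 92, 131) (38, 87, 125) (40, 83, 122) (42, 76, 118) (44, 74, 117) (46, 75, 116) (48, 73, 112) (50, 71, 110) (52, 66, 110) (54, 64, 108) (56, 59, 108) (58, 51, 107) (60, 47, 107)
-44 [-0.7 -0.1 -0.3]
-46 [-1.9 -2.   1.2]
-48 [-3.  -3.8  2.8]
-50 [-4.2 -5.6  4.4]
-52 [-5.4 -7.3  6. ]
-54 [-6.7 -8.9  7.7]
-56 [ -8.  -10.4   9.5]
-58 [ -9.3 -11.8  11.3]
-60 [-10.7 -13.2  13.1]
```

Stem at about 6°. Final slow push of 6°.

```bash
python3 -m jog '[{"travel":[-1,-1,1],"rotation":[0,0,0],"claw":0},{"travel":[-2,-2,1.5],"rotation":[0,0,0],"claw":0},{"travel":[-2.5,-3,2],"rotation":[0,0,0],"claw":0},{"travel":[-3,-4,3],"rotation":[0,0,0],"claw":0},{"travel":[-4,-5.5,4.5],"rotation":[0,0,0],"claw":0},{"travel":[-4,-5.5,4.5],"rotation":[0,0,0],"claw":0}]'
python3 - <<'E'
from h import *
st();stem("p5")
a=cv2.imread("pics/p5s.png")[120:300,190:370];b=cv2.imread("pics/p5t.png")[130:220,240:370]
o=np.zeros((468,790,3),np.uint8);o[:,:468]=cv2.resize(a,(468,468),interpolation=2);o[:222,470:790]=cv2.resize(b,(320,222),interpolation=2)
cv2.imwrite("pics/z5.png",o)
E
```

```text
time_s: 5.6
tool_pos: [511.9, 3.5, 227.1]
eef_rot: [[0.804, 0.054, 0.592], [0.044, -0.999, 0.031], [0.593, 0.001, -0.805]]
force: [0.6, -0.5, 0.5]
grip_width: 0.4
grip_force: 0.4
t 5.6 hub -1.9 58.8 47.1 z [ 0.592  0.031 -0.805] F [ 0.6 -0.5  0.5] q [-0.05  0.13  2.28  0.54  0.12  0.95]
(-30, 136, 170) (-28, 136, 172) (-26, 130, 174) (-24, 130, 177) (-22, 128, 181) (-20, 123, 183) (-18, 120, 179) (-16, 118, 181) (-14, 93, 181) (-12, 70, 183) (-10, 42, 183) (-8, 26, 178) (-6, 22, 124) (-4, 23, 55) (-2, 26, 46) (0, 38, 73) (2, 39, 138) (4, 64, 175) (6, 86, 179) (8, 92, 176) (10, 96, 176) (12, 99, 175) (14, 99, 172) (16, 99, 170) (18, 99, 165) (20, 98, 161) (22, 99, 157) (24, 99, 150) (26, 98, 142) (28, 98, 143) (30, 97, 141) (32, 96, 140) (34, 94, 134) (36, 92, 132) (38, 88, 127) (40, 83, 124) (42, 77, 120) (44, 75, 118) (46, 76, 117) (48, 73, 113) (50, 72, 111) (52, 68, 110) (54, 69, 109) (56, 69, 108) (58, 67, 108) (60, 61, 107)
```

View pics/z5.png

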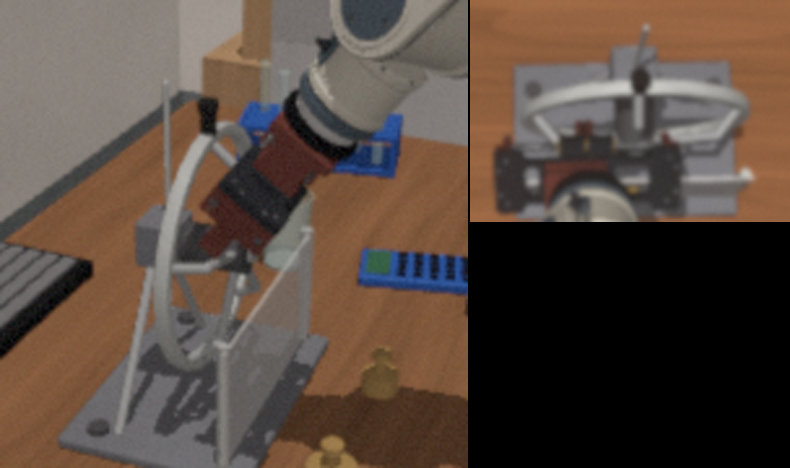

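The stem stands nearly upright, at about (207,115) in the enlarged side view and (641,80) in the top. I suspect a slight overshoot, so I'll measure it more precisely against the pointer rod.

Run:
```python
from h import *
c={}
for n,f,(x0,x1,y0,y1) in(("side","p5s",(262,276,150,173)),("top","p5t",(300,320,152,172))):
    g=cv2.cvtColor(cv2.imread(f"pics/{f}.png"),6)[y0:y1,x0:x1]
    k,l,s,m=cv2.connectedComponentsWithStats((g<60).astype(np.uint8));i=1+s[1:,4].argmax();c[n]=m[i]+[x0,y0];print(n,s[i],c[n],ang(n,*c[n],30))
P,e=tri(*c["side"],*c["top"]);d=P-H;print("stem tri",d@X,d@Y,d[2],e)
for t in(-4,-2,0,2):
    r=np.radians(t);Q=H+30*X+142*(-np.sin(r)*Y+np.cos(r)*Z);print(t,pix("side",Q),pix("top",Q))
# rod top: bright thin vertical, compare with start images
for n,f in(("side","side0"),("side","p5s"),("top","top0"),("top","p5t")):
    g=cv2.cvtColor(cv2.imread(f"pics/{f}.png"),6)
    print(f);print(g[149:158,250:259] if n=="side" else g[137:148,305:318])
# shift of stand: phase correlate base/leg area (side) 
a,b=[cv2.cvtColor(cv2.imread(f"pics/{f}.png"),6)[235:290,215:270].astype(np.float32) for f in("side0","p5s")]
print(cv2.phaseCorrelate(a,b))
```

```text
side [ 4  8  8 14 89] [269.58426966 163.7752809 ] (np.float64(-5.3), np.float64(145.0))
top [ 7  6  5  9 38] [308.86842105 162.10526316] (np.float64(-2.6), np.float64(152.3))
stem tri 33.00286183277903 5.865219300733026 141.14042483242406 0.003974353000186784
-4 [[270.12601814 164.31073516]] [[307.211823   163.33336427]]
-2 [[270.86445053 163.51767704]] [[309.33311538 163.25278902]]
0 [[271.59857253 162.79560584]] [[311.4514378  163.19170462]]
2 [[272.32738009 162.14478524]] [[313.56301165 163.15022204]]
side0
[[137 136 136 135 139 134 134 135 137]
 [136 138 139 143 140 138 134 136 136]
 [136 135 136 157 148 137 134 133 137]
 [136 136 128 139 134 131 133 134 135]
 [135 134 126 128 127 132 135 132 132]
 [135 132 126 126 128 132 134 134 121]
 [135 133 121 127 125 132 132 125 102]
 [135 134 118 126 125 127 123 105  81]
 [137 131 119 126 124 113  94  79  70]]
p5s
[[135 134 134 134 134 134 135 133 134]
 [133 132 132 142 138 134 132 134 134]
 [135 132 132 153 145 133 132 130 133]
 [131 132 126 138 131 131 133 131 134]
 [134 132 121 125 125 129 133 131 130]
 [134 132 122 125 123 128 132 131
[... 709 characters left out ...]
111 114 115 112 113 113]]
p5t
[[113 112 111 112 111 113 112 111 113 112 112 111 111]
 [113 112 111 112 113 113 113 115 112 113 112 113 113]
 [112 111 111 112 112 120 124 122 116 113 111 113 111]
 [110 110 111 112 117 130 142 135 119 113 113 110 111]
 [112 111 111 112 117 132 146 138 121 112 113 111 112]
 [113 112 111 111 111 119 125 123 117 113 112 113 114]
 [110 110 112 109 107 104 105 108 111 111 112 112 112]
 [109 108 108 107 104  99 100 104 107 110 110 109 112]
 [107 108 106 106 101  98  99 105 107 108 109 109 110]
 [108 107 107 105 101  98 100 106 108 108 109 108 109]
 [111 110 109 104  99  97 102 107 107 109 107 108 107]]
((-0.09689212901920641, -0.260125382540064), 0.8935609645313687)
```

The stand is unmoved and the stem is about -2° from vertical, inside the 4.6° tolerance. Backing off: first away from the spoke, then out along the tool axis.

```bash
python3 -m jog '[{"travel":[3,4,-4],"rotation":[0,0,0],"claw":0},{"travel":[6,8,-8],"rotation":[0,0,0],"claw":0},{"travel":[6,8,-20],"rotation":[0,0,0],"claw":0},{"travel":[6,8,-35],"rotation":[0,0,0],"claw":0},{"travel":[6,8,-50],"rotation":[0,0,0],"claw":0},{"travel":[6,8,-50],"rotation":[0,0,0],"claw":0}]'
python3 -c "
from h import *
st()
R=np.array(sense()['eef_rot']);print((R.T@(-60*X)).round(),(R.T@(-80*X+30*Z)).round())"
```

```text
time_s: 6.3
tool_pos: [488.3, -6.5, 273.5]
eef_rot: [[0.801, 0.053, 0.596], [0.044, -0.999, 0.03], [0.597, 0.002, -0.803]]
force: [0.4, -0.4, 0.5]
grip_width: 0.7
grip_force: 0.0
t 6.3 hub -26.1 50.1 93.5 z [ 0.596  0.03  -0.803] F [ 0.4 -0.4  0.5] q [-0.09 -0.01  2.28  0.33  0.25  1.14]
[-48.   0. -36.] [-46.   0. -72.]
```

```bash
python3 -m jog '[{"travel":[-9,0,-14],"rotation":[0,0,0],"claw":0},{"travel":[-18,0,-28],"rotation":[0,0,0],"claw":0},{"travel":[-28,0,-43],"rotation":[0,0,0],"claw":0},{"travel":[-37,0,-57],"rotation":[0,0,0],"claw":0},{"travel":[-46,0,-72],"rotation":[0,0,0],"claw":0},{"travel":[-46,0,-72],"rotation":[0,0,0],"claw":0},{"travel":[-46,0,-72],"rotation":[0,0,0],"claw":0},{"travel":[-46,0,-72],"rotation":[0,0,0],"claw":0}]'
python3 - <<'E'
from h import *
st();stem("p6");print(np.abs(sense()["qvel"]).max())
c={}
for n,f,(x0,x1,y0,y1) in(("side","p6s",(262,276,150,173)),("top","p6t",(300,320,152,172))):
    g=cv2.cvtColor(cv2.imread(f"pics/{f}.png"),6)[y0:y1,x0:x1]
    k,l,s,m=cv2.connectedComponentsWithStats((g<60).astype(np.uint8));i=1+s[1:,4].argmax();print(n,s[i],m[i]+[x0,y0])
a=cv2.imread("pics/p6s.png")[100:320,170:400];b=cv2.imread("pics/p6t.png")[120:270,120:440]
o=np.zeros((400,790,3),np.uint8);o[:383,:400]=cv2.resize(a,(400,383),interpolation=2);o[:183,400:]=cv2.resize(b,(390,183),interpolation=2)
cv2.imwrite("pics/z6.png",o)
E
```

```text
time_s: 7.1
tool_pos: [409.3, -10.4, 302.1]
eef_rot: [[0.803, 0.053, 0.593], [0.044, -0.999, 0.031], [0.594, 0.001, -0.804]]
force: [-0.0, -0.0, 0.7]
grip_width: 0.5
grip_force: 0.0
t 7.1 hub -105.1 50.5 122.1 z [ 0.593  0.031 -0.804] F [-0.  -0.   0.7] q [-0.13 -0.23  2.37  0.29  0.39  1.15]
(-30, 138, 171) (-28, 137, 173) (-26, 131, 174) (-24, 131, 177) (-22, 129, 182) (-20, 124, 183) (-18, 121, 180) (-16, 119, 181) (-14, 94, 182) (-12, 70, 184) (-10, 42, 184) (-8, 27, 179) (-6, 22, 125) (-4, 24, 56) (-2, 27, 48) (0, 39, 73) (2, 40, 138) (4, 65, 176) (6, 87, 179) (8, 93, 176) (10, 98, 177) (12, 101, 175) (14, 101, 173) (16, 101, 170) (18, 101, 166) (20, 100, 161) (22, 99, 157) (24, 99, 151) (26, 98, 143) (28, 98, 143) (30, 97, 142) (32, 97, 140) (34, 95, 134) (36, 93, 133) (38, 88, 127) (40, 84, 124) (42, 76, 120) (44, 75, 118) (46, 76, 117) (48, 74, 113) (50, 72, 111) (52, 68, 111) (54, 69, 109) (56, 69, 109) (58, 68, 108) (60, 64, 108)
0.0028063637341233486
side [ 4  8  8 14 88] [269.54545455 163.84090909]
top [ 7  6  5  9 37] [308.81081081 162.05405405]
```

View pics/z6.png

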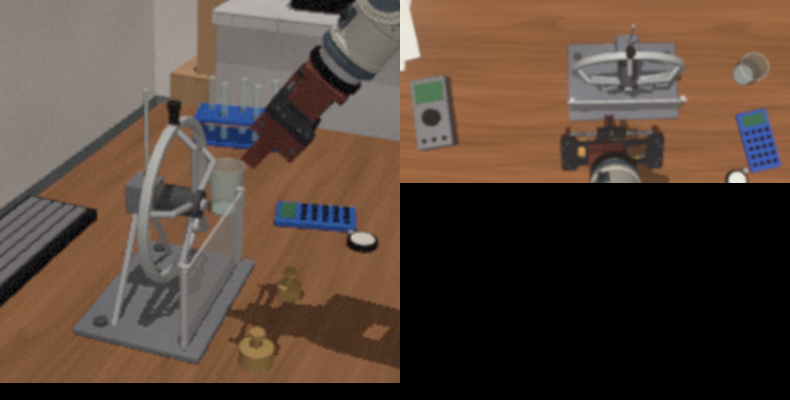

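The arm is clear, the stem is upright (about -2°) and at rest at (174,110) in the enlarged side view, and the other things haven't moved. Handing in.

```bash
python3 -c "
from cell import job_done
print(job_done())"
```

```text
the job is handed in; nothing more can be done
None
```

I pushed the wheel round by one spoke until the stem stood upright in front of the pointer rod, about 2° off vertical by the camera and within the 4.6° allowed. The wheel was at rest, the stand and the other things had not visibly moved, the arm was clear, and I handed the job in at about 7 s; no verdict came back.

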